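Set cut steel sections into their locating nests

ROBOT

A 6-joint arm with a two-finger parallel gripper is mounted at the origin on the work surface. World frame = base frame: x ahead of the robot, y to its left, z up, the work surface at z = 0. Lengths are in m, angles in rad, forces in N, time in s.
With the tool pointing down it reaches from about 0.35 to 0.975 m from the base axis. Payload 4.9 kg.
Tool frame: the origin (TCP) lies midway between the tips of the shut fingers; the grasp point (between the pads) lies 19 mm behind it (robot.grip_depth is the distance from the TCP to the grasp point, in m); z points along the fingers, y is the direction in which the jaws open and shut (so a half turn about z gives the same grasp; the last joint's range is limited). The gripper opens to 85 mm and grips with 20 to 120 N. Pads are 22 mm wide; open, the fingers measure 114 mm over their backs; the gripper's body (76 mm by 85 mm) begins 54 mm behind the grasp point. The pads swing forward as they close: fully open they stand 13 mm farther back than shut.
Start: joints at [-1.366, 0.053, 1.613, -0, 1.476, -0.119], TCP at [0.199, -0.593, 0.231] pointing down, gripper open.
Joint ranges: [-3.01, 3.01], [-1.01, 2.22], [0.06, 2.58], [-1.02, 4.17], [0.09, 2.62], [-3.14, 3.14]. Speed limits (rad/s): [2.57, 2.57, 3.14, 3.14, 3.14, 3.14].

INTERFACE

Orientations are given as a unit quaternion [x, y, z, w].
In Python, from rig import robot gives the robot as it stands. The module is installed in compiled form; this text tells all that it offers.
- The arm moves only by the tool drive_tool, never from a script. Its argument "steps" is one flat list of numbers, 5 for each row, row after row: the shift along the world's x, y, z in mm, then the turn about the world's z in degrees, then the closure, from 0 (fully open) to 1 (shut). In form: [tx, ty, tz, turn, gripper, tx, ty, tz, turn, gripper, ...]. A call has 1 to 20 rows; each row is the pose to reach, as a shift and turn from the pose measured when the call began; what a row does not reach only later rows make up. A row lasts 1/8 s, in which the tool goes at most 62.5 mm and 10.7 degrees, less where a joint would pass 70% of its speed; a pose out of reach is approached as far as the arm can. A call with a gripper value outside its range is refused whole. The fingers move at their own pace and stop on an object; the grip force is fixed at half the most. Time passes only in rows, so rows that repeat a pose let the fingers close. It gives the time, the measured TCP pose, the force and the opening at its end, in the units of the state.
- robot.observe(): the state, without advancing time (a new reading comes with each control period).
- robot.read_camera(name): name is "side" or "top"; returns the picture (384x512x3 uint8, red, green, blue); there is no depth.
- robot.camera_params(name): a dict with "mtx" (3x3 intrinsics, pixels), "camera_from_world" (4x4, takes a point from world to camera coordinates). Camera axes: x right, y up, looking along -z (the intrinsics and any distortion apply to the point x, -y, -z); pixel columns grow to the right and rows downward; lengths in m; the calibration is good to about 2 mm. A picture is of the moment at which its call begins. camera_params takes no time and is no camera call.
- robot.hand_in(): hands the job in, once; it reports no verdict.
Trained networks look in the newest picture that a camera, given by its name, has taken for a name from the list of things; names that differ only in an ending like _2 or _b are one class to them, and where a whole thing is asked for, a point or a joint stands for the part that bears it (a point fixed in the world has none). Each returns a list of dicts, best first, with "score" (0 to 1); they miss things now and then, are a little off and sometimes report something else, mostly with a low value. They report only what shows in the picture. A call takes as long as a camera call. They do not tell look-alikes from the thing itself.
- robot.trace(camera, query): "mask" (384x512 bool, what is visible of it) and "point" ([row, column] in pixels, amid what is visible of it).
The state is a dict: "t": time; "joint_positions": joint angles; "dq": joint speeds; "effort": joint torques, N m; "tool_pos": TCP position; "eef_rot": TCP orientation; "force": force on the tool from outside, world axes, zero at the start; "wrist_torque": the same for the moment, N m; "width": opening from 0.0 (shut) to 1.0 (fully open).
Only numpy, scipy, OpenCV 4.12 (cv2) and the standard library are available. Lean on these libraries where they do the work, as an engineer would, in place of code of your own. Each camera call takes 0.05 s, during which the arm holds its last target.

TASK

Four short cut pieces of steel stand about the welding table: a round pipe, a rectangular tube, an angle (L) and a channel (U). Stand each one in the yellow-fenced nest whose outline matches its section, turned to fit and sitting fully down flat on the plate inside the fence, and let go of it. Leave the small tin and the red magnetic square where they stand.

Things in the scene. Friction and masses are not known exactly. Their poses are not given: they have to be found in the camera images.
- pipe_center (a point): Loose bare steel section 70 mm tall, standing on end, 0.3 to 0.7 kg. Point: half-way up, middle of the ring. Round pipe, open at both ends, 50 mm outside diameter, 6 mm wall.
- rect_center (a point): Loose bare steel section 70 mm tall, standing on end, 0.3 to 0.7 kg. Point: half-way up, middle of the rectangle. Rectangular tube, open at both ends, 64 mm along its x by 40 mm along its y, 5 mm wall.
- angle_center (a point): Loose bare steel section 70 mm tall, standing on end, 0.3 to 0.7 kg. Point: half-way up, middle of the 56 mm square round the L (in air). Angle, two legs 56 mm long, 8 mm thick: one along x, its middle 24 mm to -y of the point, the other along y, its middle 24 mm to -x of it; corner at -x -y, open towards +x +y.
- channel_center (a point): Loose bare steel section 70 mm tall, standing on end, 0.3 to 0.7 kg. Point: half-way up, middle of the 64 x 40 mm rectangle round the U (in air). Channel, 64 mm along x, 40 along y, 8 mm thick: the web runs along x, its middle 16 mm to -y of the point; flanges at both ends of it reach to +y, the open side (48 mm wide, 32 deep inside).
- nest_pipe: Fixed grey plate 92 mm square, 5 mm thick, with a yellow fence (6 mm wide, top 11 mm above the table) round a pocket 7 mm larger than its piece on every side. Origin: underside, at the centre of plate and pocket; z up. A seated piece has its centre 40 mm above it. Round pocket, 64 mm across, for the pipe.
- nest_rect: Fixed grey plate 92 mm square, 5 mm thick, with a yellow fence (6 mm wide, top 11 mm above the table) round a pocket 7 mm larger than its piece on every side. Origin: underside, at the centre of plate and pocket; z up. A seated piece has its centre 40 mm above it. Rectangular pocket, 78 mm along x, 54 along y, for the tube, either way round.
- nest_angle: Fixed grey plate 92 mm square, 5 mm thick, with a yellow fence (6 mm wide, top 11 mm above the table) round a pocket 7 mm larger than its piece on every side. Origin: underside, at the centre of plate and pocket; z up. A seated piece has its centre 40 mm above it. L-shaped pocket, corner at -x -y: the angle fits only with its x and y along the nest's.
- nest_channel: Fixed grey plate 92 mm square, 5 mm thick, with a yellow fence (6 mm wide, top 11 mm above the table) round a pocket 7 mm larger than its piece on every side. Origin: underside, at the centre of plate and pocket; z up. A seated piece has its centre 40 mm above it. U-shaped pocket, web at -y, open at +y (fenced notch): the channel fits only with its x and y along the nest's.
- tin: Loose pale round tin with a white top, 60 mm in diameter, 65 mm tall, standing among the pieces; to be left alone. Origin at the centre of its underside.
- magnet: Loose red square magnetic holder with steel edges, about 63 by 63 mm and 20 mm high, lying flat; to be left alone. Origin at the centre of its underside.
Things that resemble listed ones, but are neither listed nor needed, are in the scene too. What is shaped like the part that bears angle_center but green or pink is not meant.

How it is judged:
At the end, for the whole second after the job is handed in: Each piece stands in the nest of its own outline: its centre within 13 mm sideways of the nest's centre, resting on the plate (centre 36 to 43 mm above the nest's origin), upright within 0.08 rad, and at rest (under 0.02 m/s); rectangular tube, angle and channel turned to the nest within 0.35 rad (horizontal distance between pipe_center and nest_pipe below 0.013 m and z of pipe_center in the frame of nest_pipe between 0.036 and 0.043 m and angle between each of pipe_center, rect_center, angle_center, channel_center's own z axis and vertical below 0.08 rad and linear speed of each of pipe, rect, angle, channel below 0.02 m/s and horizontal distance between rect_center and nest_rect below 0.013 m and z of rect_center in the frame of nest_rect between 0.036 and 0.043 m and angle between the x axis of rect_center and the x axis of nest_rect, either way round below 0.35 rad and horizontal distance between angle_center and nest_angle below 0.013 m and z of angle_center in the frame of nest_angle between 0.036 and 0.043 m and angle between the x axis of angle_center and the x axis of nest_angle, either way round below 0.35 rad and horizontal distance between channel_center and nest_channel below 0.013 m and z of channel_center in the frame of nest_channel between 0.036 and 0.043 m and angle between the x axis of channel_center and the x axis of nest_channel, either way round below 0.35 rad); the robot touches nothing.
It fails at once if the tin was moved by more than 30 mm (distance of tin from where it was at the start of the episode above 0.03 m).
It fails at once if the magnetic square was moved by more than 30 mm (distance of magnet from where it was at the start of the episode above 0.03 m).
It also fails if it takes over 112 s, if anything falls off the work surface, if the arm or the gripper's body presses on something with over 40 N, if the wrist force passes 120 N, or if a joint passes its speed limit or range.

## Working session

There is one attempt and no reset: what is moved stays moved. The work goes in short steps, Python scripts to look and compute and a tool call to move; the robot and the scene stay as the last step left them, time stands still between calls to the robot, and variables do not carry over. Pictures are saved under pics/ and viewed, and the job is handed in when it is done.

Besides the shell and the picture viewer there is one more tool, called after ">>>" as a command line: name --argument value ..., lists and objects as JSON in quotes. drive_tool: Moves the arm, as the interface text tells. Its arguments: {"type":"object","properties":{"steps":{"type":"array"}},"required":["steps"]}

```bash
mkdir -p pics
cat > h.py <<'E'
from rig import robot
import numpy as np, cv2
def save(cam,fn,s=1.5):
    im=robot.read_camera(cam); im=cv2.cvtColor(np.ascontiguousarray(im),cv2.COLOR_RGB2BGR)
    cv2.imwrite('pics/'+fn,cv2.resize(im,None,fx=s,fy=s,interpolation=cv2.INTER_CUBIC)); return im
def px2w(cam,u,v,z):
    p=robot.camera_params(cam);K=np.array(p['mtx']);T=np.array(p['camera_from_world'])
    d=np.linalg.inv(K)@np.array([u,v,1.]); d=np.array([d[0],-d[1],-d[2]])
    R=T[:3,:3];t=T[:3,3];c=-R.T@t;w=R.T@d
    return c+w*(z-c[2])/w[2]
def w2px(cam,P):
    p=robot.camera_params(cam);K=np.array(p['mtx']);T=np.array(p['camera_from_world'])
    c=T[:3,:3]@np.asarray(P)+T[:3,3]; q=K@np.array([c[0],-c[1],-c[2]]); return q[:2]/q[2]
E
python3 - <<'E'
from h import *
save('top','t0.png');save('side','s0.png')
print({k:np.round(v,3) for k,v in robot.observe().items()})
for c in('top','side'):
    p=robot.camera_params(c);print(c,p); T=np.array(p['camera_from_world']);print(-T[:3,:3].T@T[:3,3])
E
```

```text
{'t': np.float64(0.1), 'joint_positions': array([-1.366,  0.053,  1.614, -0.   ,  1.476, -0.119]), 'dq': array([-0.   , -0.003, -0.002, -0.002, -0.   ,  0.002]), 'effort': array([ 1.0000e-03, -3.9490e+01, -3.7136e+01, -0.0000e+00,  4.0000e-03,
        0.0000e+00]), 'tool_pos': array([ 0.199, -0.592,  0.23 ]), 'eef_rot': array([ 0.987,  0.161, -0.   , -0.001]), 'force': array([ 0.541, -0.227, -0.138]), 'wrist_torque': array([0.004, 0.021, 0.023]), 'width': np.float64(1.004)}
top {'mtx': array([[370.44670969,   0.        , 253.73654162],
       [  0.        , 370.44670969, 193.50019177],
       [  0.        ,   0.        ,   1.        ]]), 'camera_from_world': array([[-0.00324982, -0.99998019, -0.00538981,  0.01355534],
       [ 0.98447457, -0.00414524,  0.17547834, -0.49365086],
       [-0.1754972 , -0.00473585,  0.98446854, -1.01809536],
       [ 0.        ,  0.        ,  0.        ,  1.        ]])}
[0.30735788 0.00668721 1.08898094]
side {'mtx': array([[361.36770355,   0.        , 257.73878283],
       [  0.        , 361.36770355, 193.85550864],
       [  0.        ,   0.        ,   1.        ]]), 'camera_from_world': array([[-0.99496171, -0.10012796,  0.00505858,  0.48742337],
       [ 0.07065353, -0.66449205,  0.74394785, -0.08964511],
       [-0.07112859,  0.74055703,  0.66821854, -1.03910883],
       [ 0.        ,  0.        ,  0.        ,  1.        ]])}
[0.41739098 0.75875559 0.75857739]
```

View pics/t0.png

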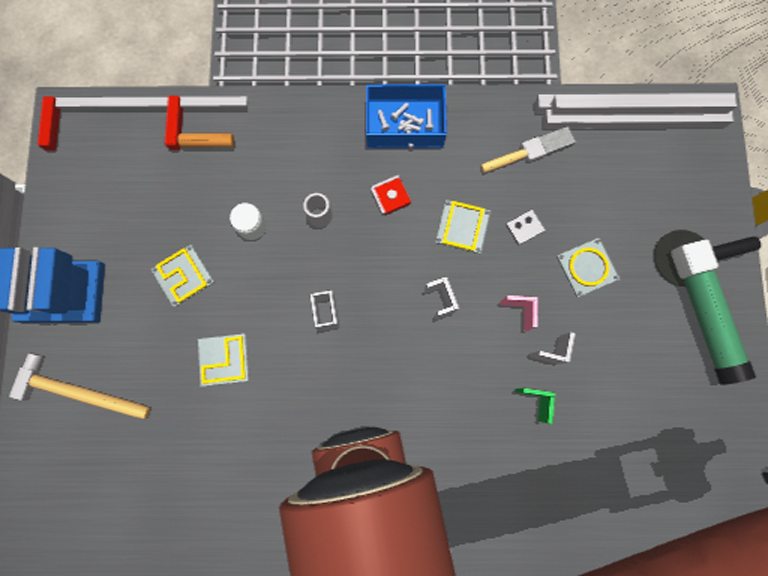

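View pics/s0.png

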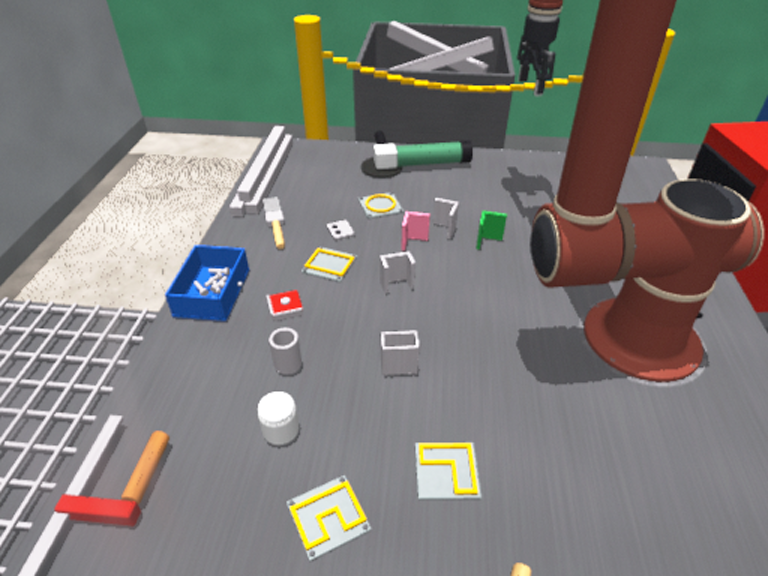

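Run:
```python
from h import *
im=cv2.cvtColor(np.ascontiguousarray(robot.read_camera('top')),cv2.COLOR_RGB2BGR)
cv2.imwrite('top.png',im)
cv2.imwrite('pics/t0z.png',cv2.resize(im[60:310,90:440],None,fx=2.2,fy=2.2,interpolation=cv2.INTER_CUBIC))
for q in ['pipe_center','rect_center','angle_center','channel_center','nest_pipe','nest_rect','nest_angle','nest_channel','tin','magnet']:
    for r in robot.trace('top',q):
        v,u=r['point']; print(q,round(r['score'],2),np.round([u,v]),int(r['mask'].sum()),np.round(px2w('top',u,v,0.01),3))
```

```text
pipe_center 0.79 [212. 134.] 279 [0.685 0.137 0.01 ]
rect_center 0.58 [213. 211.] 238 [0.449 0.131 0.01 ]
rect_center 0.16 [258. 127.] 481 [ 0.707 -0.003  0.01 ]
angle_center 0.75 [352. 205.] 240 [ 0.464 -0.278  0.01 ]
angle_center 0.73 [372. 236.] 319 [ 0.372 -0.331  0.01 ]
angle_center 0.61 [364. 266.] 268 [ 0.287 -0.304  0.01 ]
channel_center 0.82 [297. 195.] 306 [ 0.496 -0.116  0.01 ]
nest_pipe 0.62 [390. 180.] 961 [ 0.538 -0.393  0.01 ]
nest_pipe 0.17 [164. 148.] 466 [0.641 0.284 0.01 ]
nest_rect 0.77 [311. 148.] 868 [ 0.638 -0.162  0.01 ]
nest_angle 0.75 [147. 239.] 1023 [0.368 0.321 0.01 ]
nest_channel 0.93 [121. 185.] 983 [0.528 0.407 0.01 ]
tin 0.82 [164. 150.] 429 [0.636 0.284 0.01 ]
tin 0.26 [261. 126.] 433 [ 0.71 -0.01  0.01]
magnet 0.78 [259. 128.] 469 [ 0.703 -0.005  0.01 ]
```

View pics/t0z.png

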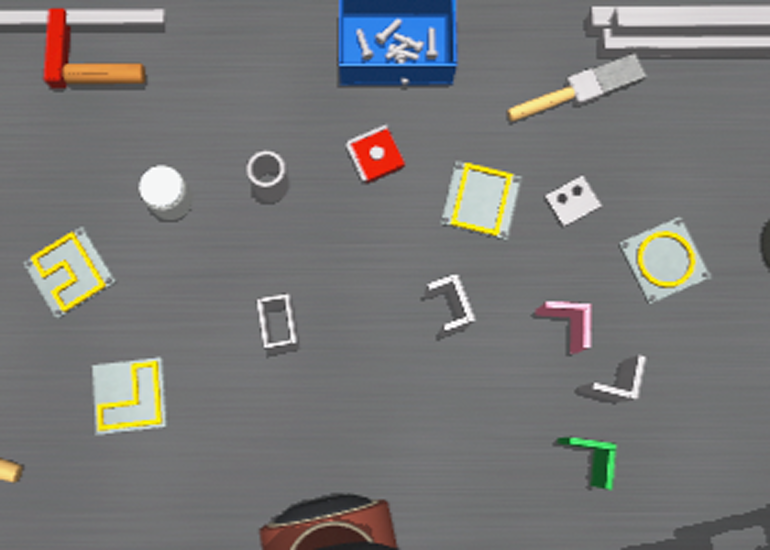

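```bash
cat > fit.py <<'E'
from h import *
from scipy.optimize import minimize
def rect(x0,x1,y0,y1): return np.array([[x0,y0],[x1,y0],[x1,y1],[x0,y1]])/1000.
a=np.linspace(0,2*np.pi,40,endpoint=False)
OUT={'pipe':np.c_[np.cos(a),np.sin(a)]*.025,'rect':rect(-32,32,-20,20),
'angle':np.array([[-28,-28],[28,-28],[28,-20],[-20,-20],[-20,28],[-28,28]])/1000.,
'channel':np.array([[-32,-20],[32,-20],[32,20],[24,20],[24,-12],[-24,-12],[-24,20],[-32,20]])/1000.}
HOLE={'pipe':OUT['pipe']*19/25,'rect':rect(-27,27,-15,15)}
S=8
def cls(name): return name
def project(cam,poly,x,y,th,z):
    c,s=np.cos(th),np.sin(th); P=poly@np.array([[c,s],[-s,c]])+[x,y]
    return np.array([w2px(cam,[p[0],p[1],z]) for p in P])
def render(cam,name,x,y,th,z0=0.,z1=.07,dil=0):
    # silhouette of extrusion, at double res
    m=np.zeros((384*2,512*2),np.uint8)
    o=OUT[name]
    b=project(cam,o,x,y,th,z0);t=project(cam,o,x,y,th,z1)
    f=lambda q:np.round(((q+.5)*2-.5)*16).astype(np.int32)
    n=len(o)
    cv2.fillPoly(m,[f(t)],1,shift=4)
    for i in range(n):
        j=(i+1)%n
        cv2.fillPoly(m,[f(np.array([b[i],b[j],t[j],t[i]]))],1,shift=4)
    if name in HOLE and cam=='top':
        # see-through part: intersection of hole at top and bottom
        h1=np.zeros_like(m);h2=np.zeros_like(m)
        cv2.fillPoly(h1,[f(project(cam,HOLE[name],x,y,th,z1))],1,shift=4)
        cv2.fillPoly(h2,[f(project(cam,HOLE[name],x,y,th,z0))],1,shift=4)
        m[(h1&h2)>0]=0
    return cv2.resize(m.astype(np.float32),(512,384),interpolation=cv2.INTER_AREA)
def fit(name,x0,y0,ths,masks,z0=0.,z1=.07):
    def cost(p):
        c=0
        for cam,M in masks.items():
            r=render(cam,name,p[0]/100,p[1]/100,p[2]/10,z0,z1); c+=1-np.minimum(r,M).sum()/np.maximum(r,M).sum()
        return c/len(masks)
    best=None
    for th in ths:
        r=minimize(cost,[x0*100,y0*100,th*10],method='Nelder-Mead',options=dict(initial_simplex=np.array([[x0*100,y0*100,th*10],[x0*100+1,y0*100,th*10],[x0*100,y0*100+1,th*10],[x0*100,y0*100,th*10+2.]]),xatol=.01,fatol=1e-4))
        if best is None or r.fun<best.fun: best=r
    return best.x[0]/100,best.x[1]/100,best.x[2]/10,best.fun
def overlay(im,cam,name,x,y,th,z0=0.,z1=.07,k=4):
    f=lambda q:np.round(((q+.5)*k-.5)).astype(np.int32)
    for z,c in((z1,(0,0,255)),(z0,(255,128,0))):
        cv2.polylines(im,[f(project(cam,OUT[name],x,y,th,z))],True,c,1)
E
cat > run1.py <<'E'
from fit import *
ims={c:robot.read_camera(c) for c in('top','side')}
res={}
g={'pipe':(.68,.13),'rect':(.44,.13),'angle':(.37,-.33),'channel':(.49,-.11)}
tiles=[]
for n,(x0,y0) in g.items():
    ms={}
    for c in ims:
        for r in robot.trace(c,n+'_center'):
            v,u=r['point']; P=px2w(c,u,v,.035)
            if np.hypot(P[0]-x0,P[1]-y0)<.05 and c not in ms: ms[c]=r['mask'].astype(np.float32)
    for use in (['top'],['side'],['top','side']):
        if not all(k in ms for k in use): print(n,'no',use);continue
        r=fit(n,x0,y0,[0] if n=='pipe' else np.arange(8)*np.pi/4,{k:ms[k] for k in use})
        print(n,use,np.round(r[:2],4),round(np.degrees(r[2])%360,1),round(r[3],3))
    res[n]=r
    for c in('top','side'):
        k=6; im=cv2.cvtColor(cv2.resize(ims[c],None,fx=k,fy=k,interpolation=cv2.INTER_CUBIC),cv2.COLOR_RGB2BGR)
        overlay(im,c,n,*r[:3],k=k)
        u,v=w2px(c,[r[0],r[1],.035])*k; u=int(u);v=int(v)
        tiles.append(im[v-140:v+140,u-98:u+98])
cv2.imwrite('pics/fit1.png',np.vstack([np.hstack(tiles[:4]),np.hstack(tiles[4:])]))
E
python3 run1.py
```

```text
Traceback (most recent call last):
  File "run1.py", line 14, in <module>
    r=fit(n,x0,y0,[0] if n=='pipe' else np.arange(8)*np.pi/4,{k:ms[k] for k in use})
  File "fit.py", line 40, in fit
    r=minimize(cost,[x0*100,y0*100,th*10],method='Nelder-Mead',options=dict(initial_simplex=np.array([[x0*100,y0*100,th*10],[x0*100+1,y0*100,th*10],[x0*100,y0*100+1,th*10],[x0*100,y0*100,th*10+2.]]),xatol=.01,fatol=1e-4))
  File "fit.py", line 36, in cost
    r=render(cam,name,p[0]/100,p[1]/100,p[2]/10,z0,z1); c+=1-np.minimum(r,M).sum()/np.maximum(r,M).sum()
  File "fit.py", line 29, in render
    cv2.fillPoly(h2,[f(project(cam,HOLE[name],x,y,th,z0))],1,shift=4)
                       ~~~~~~~^^^^^^^^^^^^^^^^^^^^^^^^^^
  File "fit.py", line 13, in project
    return np.array([w2px(cam,[p[0],p[1],z]) for p in P])
                     ~~~~^^^^^^^^^^^^^^^^^^^
  File "h.py", line 12, in w2px
    p=robot.camera_params(cam);K=np.array(p['mtx']);T=np.array(p['camera_from_world'])
ValueError: time passes only in moves, steps and waits
```

```bash
python3 - <<'E'
s=open('h.py').read()
s=s.replace("p=robot.camera_params(cam)","p=CP(cam)")
s+='''
_c={}
def CP(cam):
    if cam not in _c: _c[cam]=robot.camera_params(cam)
    return _c[cam]
'''
s=s.replace("""q=K@np.array([c[0],-c[1],-c[2]]); return q[:2]/q[2]""","""q=K@np.array([c[0],-c[1],-c[2]]); return q[:2]/q[2]""")
open('h.py','w').write(s)
f=open('fit.py').read()
f=f.replace("    return np.array([w2px(cam,[p[0],p[1],z]) for p in P])","""    p=CP(cam);K=p['mtx'];T=p['camera_from_world']
    C=np.c_[P,np.full(len(P),z)]@T[:3,:3].T+T[:3,3]; q=(C*[1,-1,-1])@K.T; return q[:,:2]/q[:,2:]""")
open('fit.py','w').write(f)
E
time python3 run1.py
```

```text
pipe ['top'] [0.6589 0.1355] 20.3 0.161
pipe ['side'] [0.6588 0.1321] 24.5 0.089
pipe ['top', 'side'] [0.6579 0.1359] 18.9 0.133
rect ['top'] [0.457  0.1197] 190.2 0.272
rect ['side'] [0.4565 0.1179] 185.9 0.053
rect ['top', 'side'] [0.4567 0.1193] 186.3 0.185
angle ['top'] [ 0.3896 -0.3093] 344.8 0.109
angle ['side'] [ 0.3913 -0.314 ] 344.2 0.096
angle ['top', 'side'] [ 0.3904 -0.3094] 344.6 0.119
channel ['top'] [ 0.4788 -0.1024] 24.1 0.229
channel ['side'] [ 0.4821 -0.1036] 25.6 0.082
channel ['top', 'side'] [ 0.4795 -0.1022] 23.3 0.172
real	0m36.211s
user	0m22.935s
sys	0m10.633s
```

View pics/fit1.png

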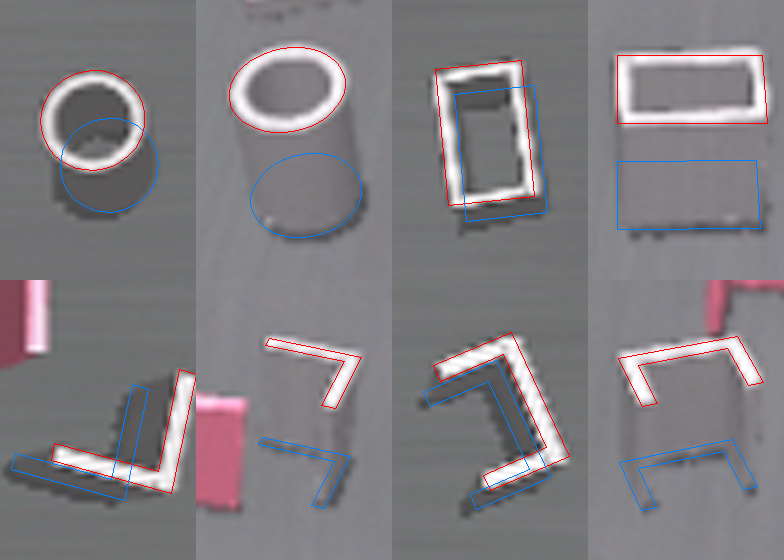

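```bash
cat > run2.py <<'E'
from fit import *
import json
ims={c:robot.read_camera(c) for c in('top','side')}
def offs(poly,d):
    n=len(poly);out=[]
    for i in range(n):
        p0,p,p1=poly[i-1],poly[i],poly[(i+1)%n]
        e0=(p-p0)/np.linalg.norm(p-p0);e1=(p1-p)/np.linalg.norm(p1-p)
        n0=np.array([e0[1],-e0[0]]);n1=np.array([e1[1],-e1[0]])
        b=(n0+n1);out.append(p+b*d*2/(b@b) if True else 0)
    return np.array(out)
def ann(c,outer,inner,x,y,th,z):
    m=np.zeros((384*4,512*4),np.uint8)
    f=lambda q:np.round(((q+.5)*4-.5)*16).astype(np.int32)
    cv2.fillPoly(m,[f(project(c,outer,x,y,th,z))],1,shift=4)
    if inner is not None: cv2.fillPoly(m,[f(project(c,inner,x,y,th,z))],0,shift=4)
    return cv2.resize(m.astype(np.float32),(512,384),interpolation=cv2.INTER_AREA)
def fitA(outer,inner,z,masks,x0,y0,ths):
    def cost(p):
        return sum(1-np.minimum(r,M).sum()/np.maximum(r,M).sum() for c,M in masks.items() for r in [ann(c,outer,inner,p[0]/100,p[1]/100,p[2]/10,z)])/len(masks)
    best=None
    for th in ths:
        s=np.array([[x0*100,y0*100,th*10]]*4);s[1,0]+=1;s[2,1]+=1;s[3,2]+=2
        r=minimize(cost,s[0],method='Nelder-Mead',options=dict(initial_simplex=s,xatol=.005,fatol=1e-4))
        if best is None or r.fun<best.fun: best=r
    return best.x[0]/100,best.x[1]/100,best.x[2]/10,best.fun
def soft(im,kind):
    h=im.astype(float)
    if kind=='y': return np.clip((np.minimum(h[...,0],h[...,1])-h[...,2]-30)/100,0,1).astype(np.float32)
    return (np.clip((h.min(2)-150)/70,0,1)).astype(np.float32)
def local(c,M,x,y,z,R):
    u,v=w2px(c,[x,y,z]);g=np.mgrid[:384,:512];return M*(np.hypot(g[0]-v,g[1]-u)<R)
if __name__=='__main__':
    res={};tiles=[]
    P={'pipe':(.658,.136,19),'rect':(.457,.119,186),'angle':(.390,-.310,-15.4),'channel':(.4795,-.1025,24)}
    N={'pipe':(.538,-.393),'rect':(.638,-.162),'angle':(.368,.321),'channel':(.528,.407)}
    for n in P:
        x0,y0,t=P[n]
        for use in(['top'],['side'],['top','side']):
            ms={c:local(c,soft(ims[c],'w'),x0,y0,.07,26) for c in use}
            r=fitA(OUT[n],HOLE.get(n),.07,ms,x0,y0,[np.radians(t)])
            print('P',n,use,np.round(r[:2],4),round(np.degrees(r[2])%360,1),round(r[3],2))
        res['P'+n]=r
        x0,y0=N[n]
        for use in(['top'],['side'],['top','side']):
            ms={c:local(c,soft(ims[c],'y'),x0,y0,.01,38) for c in use}
            r=fitA(offs(OUT[n],.013),offs(OUT[n],.007),.011,ms,x0,y0,[0] if n=='pipe' else np.arange(8)*np.pi/4)
            print('N',n,use,np.round(r[:2],4),round(np.degrees(r[2])%360,1),round(r[3],2))
        res['N'+n]=r
        for w,z in(('P',.07),('N',.011)):
          for c in('top','side'):
            k=5; im=cv2.cvtColor(cv2.resize(ims[c],None,fx=k,fy=k,interpolation=cv2.INTER_CUBIC),cv2.COLOR_RGB2BGR)
            r=res[w+n];o=OUT[n] if w=='P' else offs(OUT[n],.007)
            cv2.polylines(im,[np.round((project(c,o,*r[:3],z)+.5)*k-.5).astype(np.int32)],True,(0,0,255),1)
            u,v=w2px(c,[r[0],r[1],z])*k; u=int(u);v=int(v)
            tiles.append(im[v-70:v+70,u-98:u+98] if 0 else cv2.resize(im[v-130:v+130,u-130:u+130],(150,150)))
    cv2.imwrite('pics/fit2.png',np.vstack([np.hstack(tiles[i:i+4]) for i in range(0,16,4)]))
    json.dump(res,open('res.json','w'))
E
python3 run2.py
```

```text
P pipe ['top'] [0.6573 0.1359] 22.8 0.33
P pipe ['side'] [0.6577 0.1348] 28.2 0.44
P pipe ['top', 'side'] [0.6574 0.1354] 28.7 0.4
N pipe ['top'] [ 0.5472 -0.4007] 0.5 0.2
N pipe ['side'] [ 0.5471 -0.4   ] 8.7 0.43
N pipe ['top', 'side'] [ 0.5471 -0.4003] 10.1 0.32
P rect ['top'] [0.4563 0.1196] 190.0 0.26
P rect ['side'] [0.4568 0.1181] 189.5 0.24
P rect ['top', 'side'] [0.4566 0.1188] 188.7 0.29
N rect ['top'] [ 0.6325 -0.1535] 165.6 0.17
N rect ['side'] [ 0.632  -0.1545] 345.4 0.44
N rect ['top', 'side'] [ 0.6323 -0.1534] 165.6 0.31
P angle ['top'] [ 0.3895 -0.3098] 345.9 0.31
P angle ['side'] [ 0.3907 -0.3113] 345.5 0.35
P angle ['top', 'side'] [ 0.3904 -0.3105] 345.9 0.35
N angle ['top'] [0.366  0.3193] 6.7 0.19
N angle ['side'] [0.3663 0.3194] 6.7 0.24
N angle ['top', 'side'] [0.3665 0.3194] 6.4 0.22
P channel ['top'] [ 0.4794 -0.1021] 19.7 0.18
P channel ['side'] [ 0.4802 -0.1039] 20.9 0.17
P channel ['top', 'side'] [ 0.4793 -0.1028] 20.2 0.2
N channel ['top'] [0.533  0.4084] 33.7 0.2
N channel ['side'] [0.5331 0.408 ] 32.5 0.18
N channel ['top', 'side'] [0.5334 0.4082] 33.1 0.19
```

View pics/fit2.png

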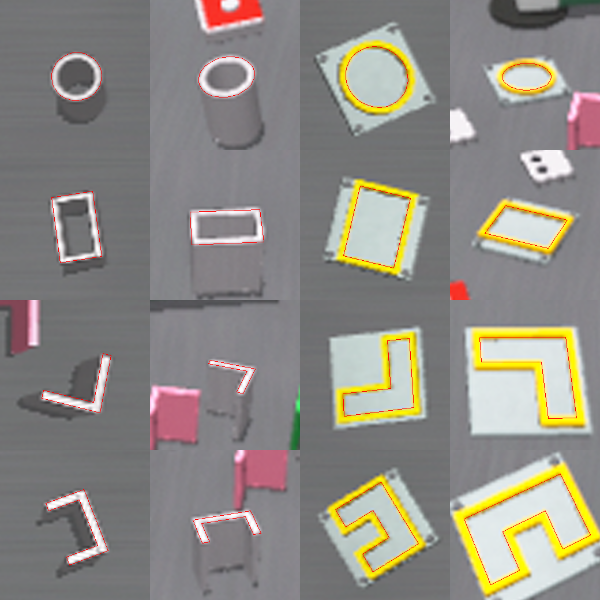

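>>> drive_tool --steps '[60,86,0,-10,0.5,120,172,0,-20,0.5,181,259,0,-30,0.5,181,259,-50,-32.7,0.5,181,259,-100,-32.7,0.5,181,259,-100,-32.7,0.5,181,259,-100,-32.7,0.5,181,259,-100,-32.7,0.5]'

```text
t: 2.45
tool_pos: [0.3801, -0.3347, 0.1327]
eef_rot: [0.992, -0.123, 0.001, 0.001]
force: [0.9, -0.5, -1.0]
width: 0.501
```

Run:
```python
from h import *
s=robot.observe();print(s['t'],s['tool_pos'],s['eef_rot'],s['width'],s['force'])
x,y=s['eef_rot'][:2];print('jaw',2*np.degrees(np.arctan2(y,x))-90)
for c in('top','side'):
    im=robot.read_camera(c);u,v=w2px(c,[.39,-.31,.07]);u=int(u);v=int(v)
    cv2.imwrite(f'pics/a1{c}.png',cv2.cvtColor(cv2.resize(im[max(v-70,0):v+70,max(0,u-80):u+80],None,fx=4,fy=4,interpolation=cv2.INTER_CUBIC),cv2.COLOR_RGB2BGR))
```

```text
2.45 [ 0.3801494  -0.33468466  0.13271288] [ 9.92381539e-01 -1.23197376e-01  6.57553401e-04  9.24971828e-04] 0.5005619310888177 [ 0.89566476 -0.53865701 -1.01818343]
jaw -104.15334593291145
```

View pics/a1top.png

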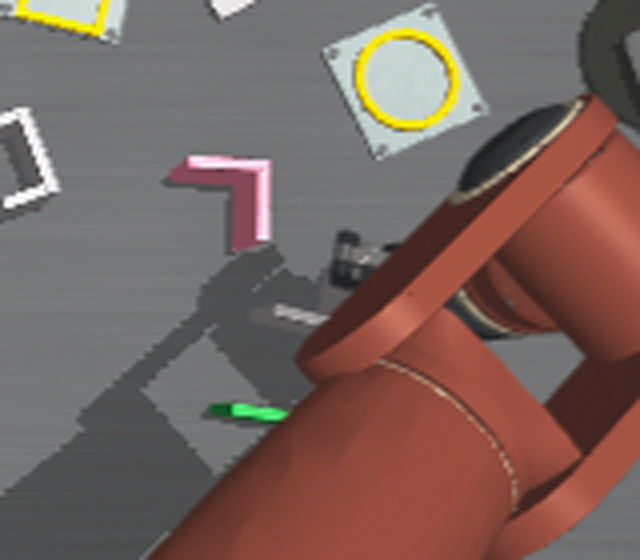

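View pics/a1side.png

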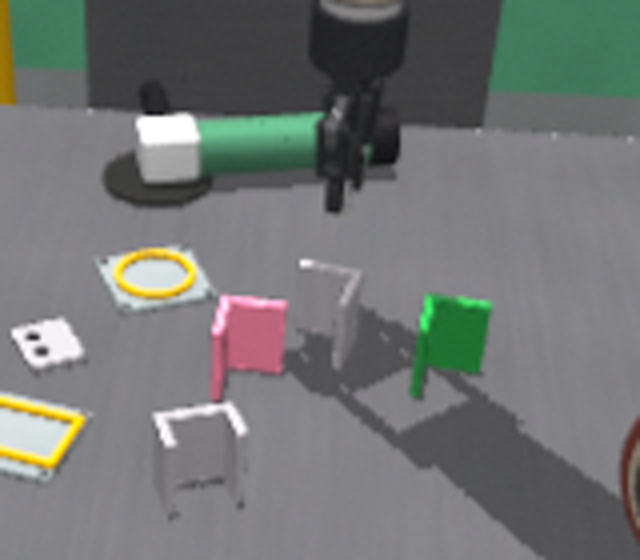

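>>> drive_tool --steps '[0,2,-40,0,0.5,0,2,-75,0,0.5,0,2,-105,0,0.5,0,2,-105,0,0.5,0,2,-105,0,0.9,0,2,-105,0,1,0,2,-105,0,1,0,2,-105,0,1,0,2,-105,0,1,0,2,-105,0,1]'

```text
t: 3.8
tool_pos: [0.3815, -0.3348, 0.0309]
eef_rot: [0.992, -0.124, 0.003, 0.003]
force: [0.4, 1.6, 7.3]
width: 0.084
```

>>> drive_tool --steps '[0,0,5,0,1,0,0,30,0,1,0,0,70,0,1,0,0,140,0,1,0,0,140,0,1,0,0,140,0,1]'

```text
t: 4.55
tool_pos: [0.3811, -0.3344, 0.1704]
eef_rot: [0.992, -0.124, 0.002, 0.003]
force: [-0.4, 0.8, -6.1]
width: 0.085
```

Run:
```python
from h import *
s=robot.observe();print(s['t'],s['tool_pos'],s['width'],s['force'],s['wrist_torque'])
im=robot.read_camera('side');u,v=w2px('side',[.39,-.31,.15]);u=int(u);v=int(v)
cv2.imwrite(f'pics/a2.png',cv2.cvtColor(cv2.resize(im[max(v-50,0):v+70,max(0,u-80):u+80],None,fx=4,fy=4,interpolation=cv2.INTER_CUBIC),cv2.COLOR_RGB2BGR))
```

```text
4.55 [ 0.38114858 -0.33444542  0.17037481] 0.08483647172322414 [-0.44891135  0.75710207 -6.08749038] [-0.03227658  0.01321236 -0.00055408]
```

View pics/a2.png

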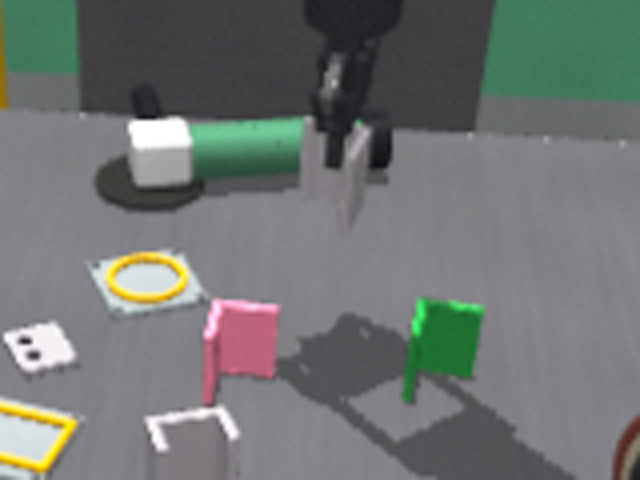

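>>> drive_tool --steps '[25,60,0,2,1,50,120,0,4,1,70,180,0,6,1,80,240,0,8,1,80,300,0,10,1,80,360,0,12,1,70,420,0,14,1,50,480,0,16,1,30,540,0,18,1,0,595,0,20.8,1,-15,630,0,20.8,1,-15,630,-40,20.8,1,-15,630,-80,20.8,1,-15,630,-105,20.8,1,-15,630,-105,20.8,1,-15,630,-105,20.8,1]'

```text
t: 6.6
tool_pos: [0.3652, 0.2961, 0.0633]
eef_rot: [0.998, 0.057, 0.001, 0.001]
force: [0.9, 0.3, -5.2]
width: 0.085
```

```bash
cat > look.py <<'E'
import sys
from run2 import *
x,y,z,fn=float(sys.argv[1]),float(sys.argv[2]),float(sys.argv[3]),sys.argv[4]
s=robot.observe();print(s['t'],np.round(s['tool_pos'],4),round(float(s['width']),3),np.round(s['force'],1),np.round(s['wrist_torque'],3))
q=s['eef_rot'];print('jaw',2*np.degrees(np.arctan2(q[1],q[0]))-90)
t=[]
for c in('top','side'):
    im=robot.read_camera(c);u,v=w2px(c,[x,y,z]);u=int(np.clip(u,48,463));v=int(np.clip(v,60,323))
    t.append(cv2.cvtColor(cv2.resize(im[v-60:v+60,u-48:u+48],None,fx=4,fy=4,interpolation=cv2.INTER_CUBIC),cv2.COLOR_RGB2BGR))
cv2.imwrite('pics/'+fn,np.hstack(t))
E
python3 look.py .366 .319 .05 a3.png
```

```text
6.7 [0.3663 0.2967 0.0649] 0.091 [ 0.4  0.4 -4.9] [-0.055 -0.044 -0.006]
jaw -83.42159599162089
```

View pics/a3.png

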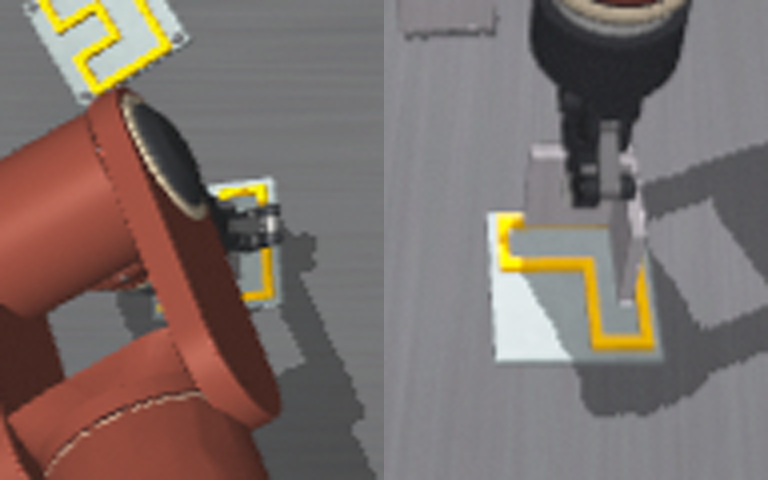

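>>> drive_tool --steps '[0,-1.5,-15,0,1,0,-1.5,-24,0,1,0,-1.5,-28,0,1,0,-1.5,-29,0,1,0,-1.5,-29,0,1]'

```text
t: 7.42
tool_pos: [0.3667, 0.2955, 0.0361]
eef_rot: [0.998, 0.057, 0.003, 0.0]
force: [-0.1, 0.1, -4.4]
width: 0.088
```

```bash
python3 look.py .366 .319 .05 a4.png
```

```text
7.525 [0.3666 0.2955 0.0361] 0.087 [-0.4  0.7 -4.5] [-0.046 -0.036  0.023]
jaw -83.4224812910461
```

View pics/a4.png

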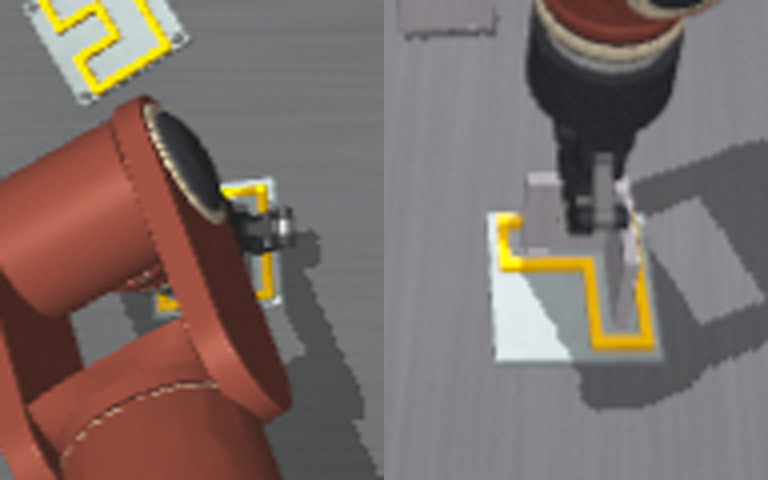

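>>> drive_tool --steps '[0,0,-1.5,0,1,0,0,-2.5,0,1,0,0,-2.5,0,0.9,0,0,-2.5,0,0.75,0,0,-2,0,0.5,0,0,-2,0,0.5,0,0,10,0,0.5,0,0,40,0,0.5,0,0,90,0,0.5,0,0,140,0,0.5]'

```text
t: 8.88
tool_pos: [0.3664, 0.2953, 0.1782]
eef_rot: [0.998, 0.057, 0.003, 0.0]
force: [1.0, 0.1, 0.3]
width: 0.498
```

>>> drive_tool --steps '[30,-58,0,3,0,60,-116,0,3,0,90,-176,0,3,0,90,-176,-25,3,0,90,-176,-45,3,0,90,-176,-45,3,0,90,-176,-45,3,0]'

```text
t: 9.75
tool_pos: [0.4569, 0.1196, 0.1344]
eef_rot: [0.996, 0.084, 0.004, 0.0]
force: [0.2, 0.8, -0.3]
width: 1.0
```

```bash
python3 look.py .366 .319 .05 b1.png;  python3 look.py .4565 .119 .07 b2.png
```

```text
9.85 [0.4571 0.1197 0.1347] 1.001 [ 0.2 -0.2  0. ] [ 0.028  0.022 -0.014]
jaw -80.38537946431252
10.05 [0.4567 0.1196 0.1339] 1.001 [-0.6  0.3 -0.2] [-0.051 -0.044  0.037]
jaw -80.39521873117133
```

View pics/b1.png

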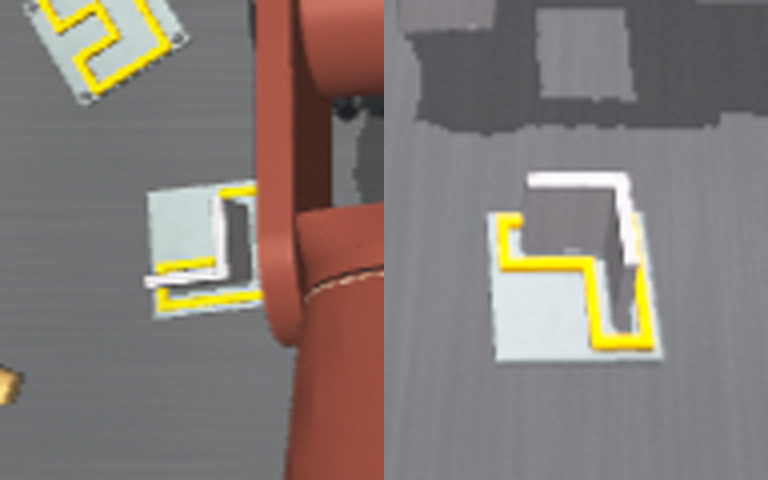

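View pics/b2.png

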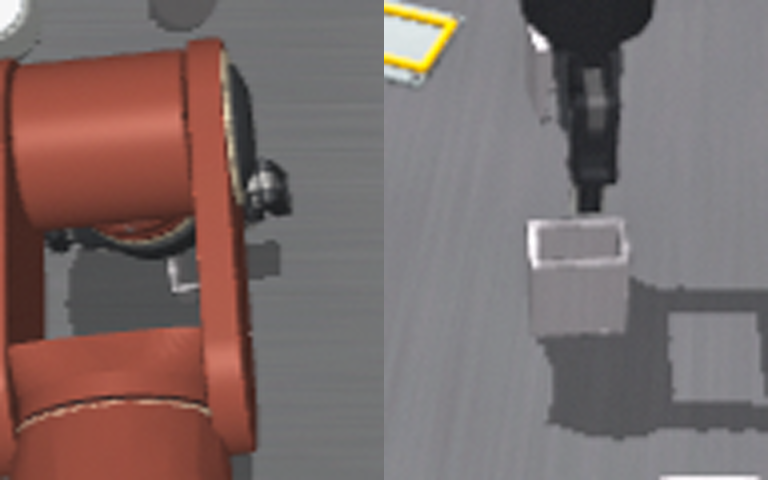

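Angle appears seated upright inside its fence (will measure later); the jaws are centred over the tube. Descend and grip.

>>> drive_tool --steps '[0,-0.5,-40,0,0,0,-0.5,-80,0,0,0,-0.5,-110,0,0,0,-0.5,-110,0,0,0,-0.5,-110,0,0.5,0,-0.5,-110,0,1,0,-0.5,-110,0,1,0,-0.5,-110,0,1,0,-0.5,-110,0,1,0,-0.5,-110,0,1]'

```text
t: 11.4
tool_pos: [0.458, 0.119, 0.0253]
eef_rot: [0.996, 0.084, 0.005, 0.0]
force: [-0.8, -1.5, 6.2]
width: 0.462
```

>>> drive_tool --steps '[0,0,5,0,1,0,0,40,0,1,0,0,90,0,1,0,0,140,0,1,0,0,140,0,1,0,0,140,0,1]'

```text
t: 12.15
tool_pos: [0.4564, 0.1188, 0.163]
eef_rot: [0.996, 0.084, 0.003, 0.0]
force: [0.4, 0.7, -6.7]
width: 0.456
```

```bash
python3 look.py .4565 .119 .17 b3.png
```

```text
12.25 [0.4558 0.1187 0.1618] 0.46 [-0.3  0.  -5.5] [-0.     0.081  0.005]
jaw -80.40231292270592
```

View pics/b3.png

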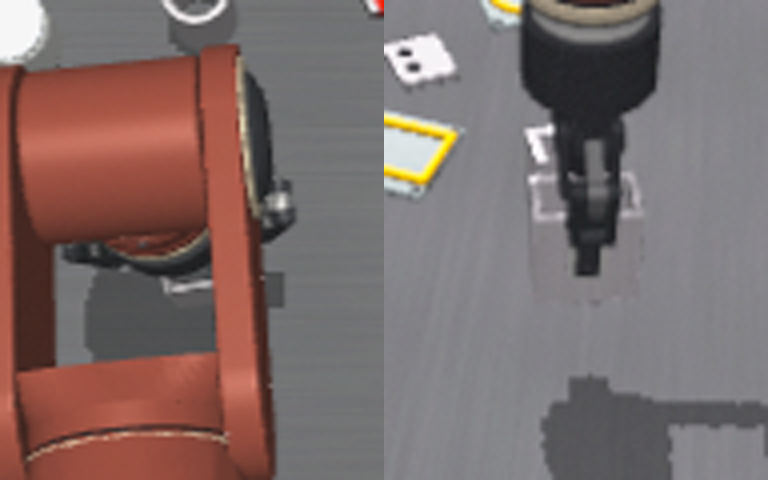

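>>> drive_tool --steps '[30,-46,0,-6,1,60,-92,0,-12,1,90,-138,0,-18,1,120,-184,0,-24,1,150,-230,0,-24,1,177,-272,0,-24,1,177,-272,-40,-24,1,177,-272,-80,-24,1,177,-272,-105,-24,1,177,-272,-105,-24,1,177,-272,-105,-24,1]'

```text
t: 13.72
tool_pos: [0.6338, -0.1534, 0.058]
eef_rot: [0.992, -0.125, 0.003, 0.001]
force: [1.3, -0.2, -3.9]
width: 0.461
```

```bash
python3 look.py .6323 -.1535 .05 b4.png
```

```text
13.825 [ 0.6347 -0.1537  0.0595] 0.459 [ 0.3  0.2 -4.6] [ 0.012 -0.036  0.005]
jaw -104.39395464419266
```

View pics/b4.png

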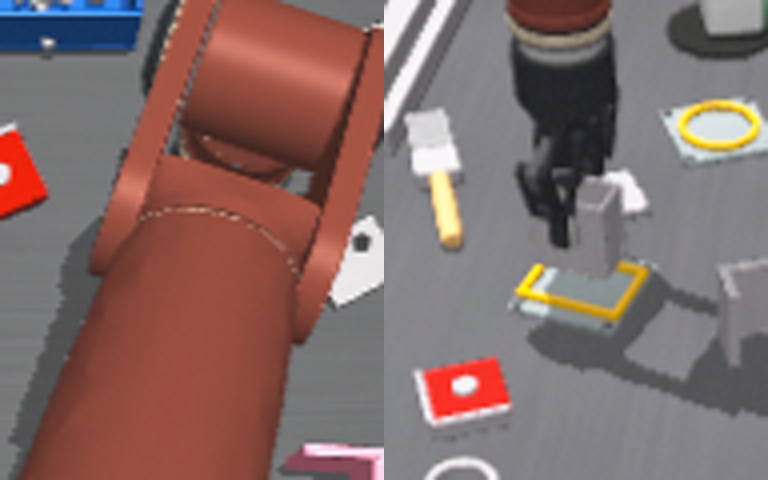

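Run:
```python
from run2 import *
im=robot.read_camera('side');k=8
im=cv2.cvtColor(cv2.resize(im,None,fx=k,fy=k,interpolation=cv2.INTER_CUBIC),cv2.COLOR_RGB2BGR)
overlay(im,'side','rect',.6337,-.1537,np.radians(-14.4),.034,.104,k=k)
u,v=w2px('side',[.633,-.153,.06])*k;u=int(u);v=int(v)
cv2.imwrite('pics/b5.png',im[v-280:v+280,u-300:u+300])
```

```text
(no output)
```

View pics/b5.png

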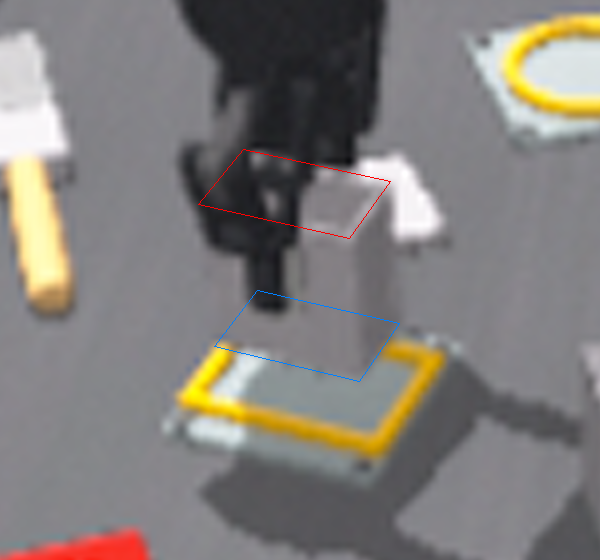

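>>> drive_tool --steps '[-1,0,-15,0,1,-1,0,-24,0,1,-1,0,-29,0,1,-1,0,-31,0,1,-1,0,-31,0,1]'

```text
t: 14.7
tool_pos: [0.6328, -0.1533, 0.0304]
eef_rot: [0.992, -0.125, 0.002, 0.001]
force: [-10.2, 1.1, 12.7]
width: 0.463
```

>>> drive_tool --steps '[0,0,0,0,0.9,0,0,0,0,0.5,0,0,0,0,0.2,0,0,0,0,0,0,0,0,0,0,0,0,20,0,0,0,0,60,0,0,0,0,110,0,0,0,0,150,0,0]'

```text
t: 15.82
tool_pos: [0.6335, -0.1536, 0.1847]
eef_rot: [0.992, -0.125, 0.004, 0.001]
force: [0.3, 0.3, 1.1]
width: 0.996
```

>>> drive_tool --steps '[-50,12,0,10,0.5,-100,24,0,20,0.5,-148,36,0,30,0.5,-148,36,-30,34.4,0.5,-148,36,-55,34.4,0.5,-148,36,-55,34.4,0.5,-148,36,-55,34.4,0.5]'

```text
t: 16.7
tool_pos: [0.4865, -0.118, 0.1316]
eef_rot: [0.985, 0.174, 0.005, 0.001]
force: [0.9, -0.0, -0.3]
width: 0.502
```

```bash
python3 look.py .6323 -.1535 .05 c1.png;  python3 look.py .4795 -.1028 .07 c2.png
```

```text
16.8 [ 0.4867 -0.1181  0.1317] 0.496 [0.5 0.1 0.2] [ 0.019 -0.021 -0.023]
jaw -69.97184541893458
17.0 [ 0.4861 -0.1178  0.1305] 0.497 [-1.7  0.3  0. ] [-0.04   0.035 -0.042]
jaw -69.97626235447404
```

View pics/c1.png

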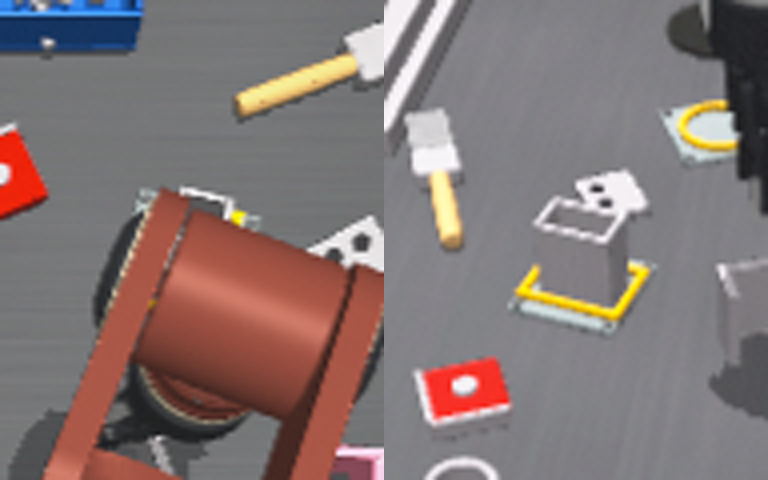

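View pics/c2.png

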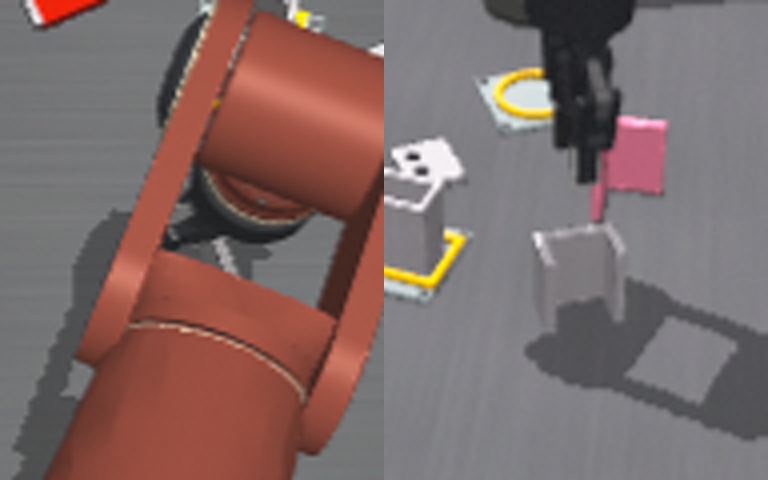

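>>> drive_tool --steps '[-1,0,-40,0,0.5,-1,0,-75,0,0.5,-1,0,-103,0,0.5,-1,0,-103,0,0.5,-1,0,-103,0,0.9,-1,0,-103,0,1,-1,0,-103,0,1,-1,0,-103,0,1,-1,0,-103,0,1,-1,0,-103,0,1]'

```text
t: 18.35
tool_pos: [0.4863, -0.1184, 0.029]
eef_rot: [0.985, 0.174, 0.006, 0.001]
force: [0.8, -1.2, 5.5]
width: 0.089
```

>>> drive_tool --steps '[0,0,5,0,1,0,0,30,0,1,0,0,70,0,1,0,0,140,0,1,0,0,140,0,1,0,0,140,0,1]'

```text
t: 19.1
tool_pos: [0.4856, -0.1181, 0.1681]
eef_rot: [0.985, 0.174, 0.005, 0.001]
force: [-0.4, 0.1, -5.0]
width: 0.089
```

```bash
python3 look.py .4795 -.1028 .17 c3.png
```

```text
19.2 [ 0.4844 -0.1176  0.1657] 0.087 [-1.1 -0.1 -5. ] [-0.063 -0.026  0.017]
jaw -69.97331089228702
```

View pics/c3.png

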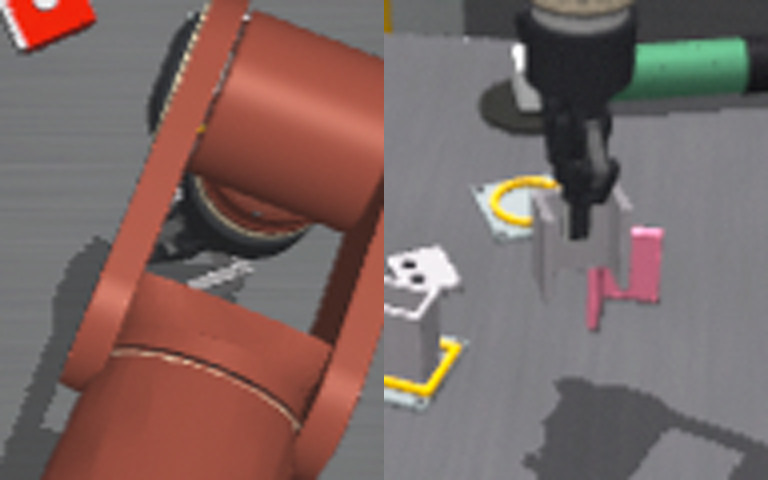

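>>> drive_tool --steps '[6,57,0,2,1,13,114,0,4,1,20,171,0,6,1,26,228,0,8,1,33,285,0,10,1,39,342,0,12,1,46,399,0,13,1,52,456,0,13,1,58.5,513,0,13,1,58.5,513,-35,13,1,58.5,513,-75,13,1,58.5,513,-103,13,1,58.5,513,-103,13,1,58.5,513,-103,13,1]'

```text
t: 21.05
tool_pos: [0.5434, 0.3954, 0.0631]
eef_rot: [0.959, 0.284, 0.003, -0.001]
force: [1.1, 0.1, -4.9]
width: 0.089
```

```bash
python3 look.py .533 .408 .04 c4.png;python3 - <<'E'
from run2 import *
im=robot.read_camera('side');k=6
s=robot.observe()['tool_pos']
im=cv2.cvtColor(cv2.resize(im,None,fx=k,fy=k,interpolation=cv2.INTER_CUBIC),cv2.COLOR_RGB2BGR)
z=s[2]-.029
overlay(im,'side','channel',s[0]-.0095,s[1]+.0129,np.radians(33),z,z+.07,k=k)
u,v=w2px('side',[.533,.408,.06])*k;u=int(u);v=int(v)
cv2.imwrite('pics/c5.png',im[v-280:v+280,u-300:u+300])
E
```

```text
21.15 [0.5444 0.3959 0.065 ] 0.087 [ 0.2 -0.1 -4.5] [ 0.021 -0.016 -0.01 ]
jaw -56.98240596606972
```

View pics/c5.png

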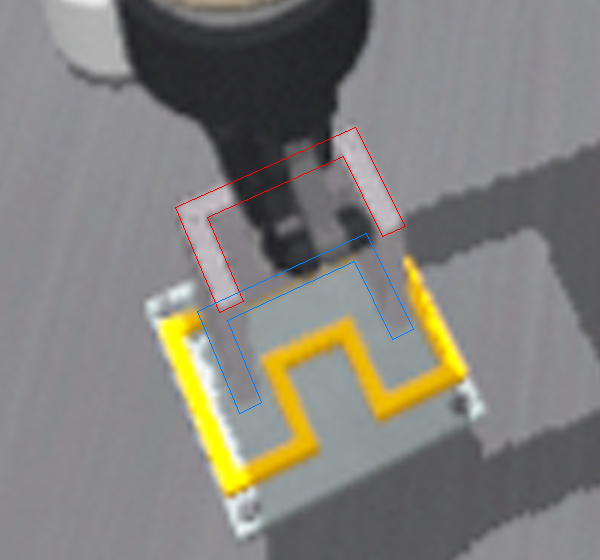

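>>> drive_tool --steps '[-1,-0.5,-15,0,1,-1,-0.5,-25,0,1,-1,-0.5,-30,0,1,-1,-0.5,-32,0,1,-1,-0.5,-32,0,1,-1,-0.5,-33,0,1,-1,-0.5,-33,0,1]'

```text
t: 22.28
tool_pos: [0.5422, 0.3947, 0.0341]
eef_rot: [0.959, 0.284, 0.003, -0.0]
force: [-10.5, -7.0, 14.1]
width: 0.083
```

>>> drive_tool --steps '[0,0,0,0,0.9,0,0,0,0,0.75,0,0,0,0,0.5,0,0,0,0,0.5,0,0,0,0,0.5,0,0,20,0,0.5,0,0,60,0,0.5,0,0,110,0,0.5,0,0,150,0,0.5]'

```text
t: 23.4
tool_pos: [0.5429, 0.3951, 0.1885]
eef_rot: [0.959, 0.284, 0.005, -0.001]
force: [-0.0, 0.1, 0.2]
width: 0.496
```

>>> drive_tool --steps '[23,-52,0,0,0,46,-104,0,0,0,69,-156,0,0,0,92,-208,0,0,0,114.5,-259.5,0,0,0,114.5,-259.5,-30,0,0,114.5,-259.5,-58,0,0,114.5,-259.5,-58,0,0,114.5,-259.5,-58,0,0]'

```text
t: 24.52
tool_pos: [0.6583, 0.1359, 0.1327]
eef_rot: [0.959, 0.285, 0.006, -0.0]
force: [-0.9, 1.1, 1.0]
width: 1.004
```

```bash
python3 look.py .533 .408 .04 d1.png;  python3 look.py .6574 .1356 .07 d2.png
```

```text
24.625 [0.6586 0.136  0.1332] 1.0 [-0.3  0.8 -1. ] [-0.015  0.053  0.005]
jaw -56.9205485455747
24.825 [0.6579 0.1359 0.1317] 0.999 [-0.1 -0.1  0.1] [0.002 0.027 0.03 ]
jaw -56.92821977198649
```

View pics/d1.png

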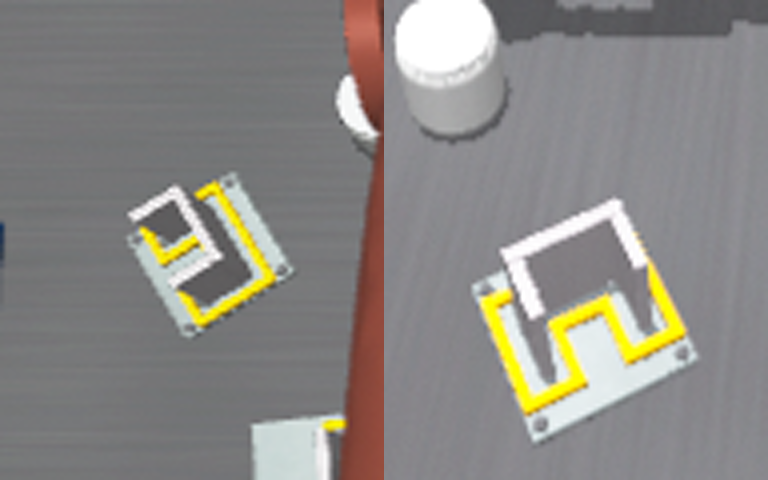

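View pics/d2.png

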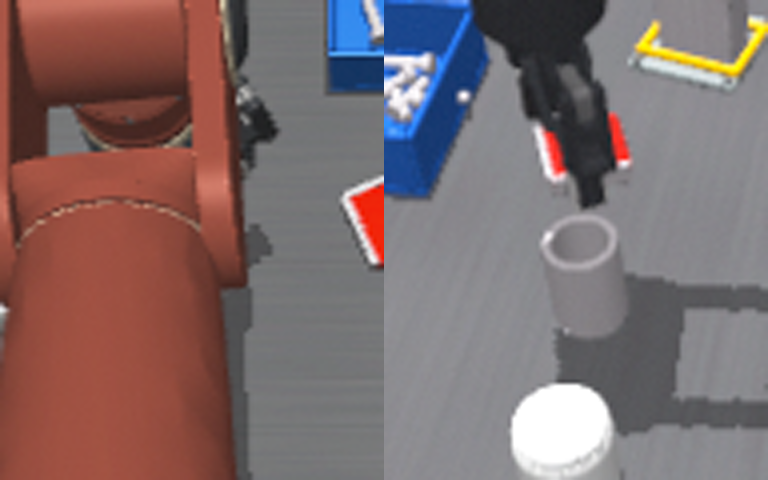

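Channel looks seated; jaws are over the pipe. Descend and grip it.

>>> drive_tool --steps '[-1,0,-40,0,0,-1,0,-80,0,0,-1,0,-107,0,0,-1,0,-107,0,0,-1,0,-107,0,0.5,-1,0,-107,0,1,-1,0,-107,0,1,-1,0,-107,0,1,-1,0,-107,0,1]'

```text
t: 26.05
tool_pos: [0.6585, 0.1357, 0.0268]
eef_rot: [0.959, 0.285, 0.007, 0.0]
force: [0.8, -1.4, 6.5]
width: 0.574
```

>>> drive_tool --steps '[0,0,5,0,1,0,0,40,0,1,0,0,90,0,1,0,0,140,0,1,0,0,140,0,1,0,0,140,0,1]'

```text
t: 26.8
tool_pos: [0.657, 0.1356, 0.1643]
eef_rot: [0.959, 0.285, 0.005, -0.0]
force: [-0.6, 0.5, -6.0]
width: 0.575
```

```bash
python3 look.py .6574 .1356 .16 d3.png
```

```text
26.9 [0.6563 0.1355 0.1626] 0.58 [ 0.   0.  -6.3] [0.007 0.049 0.025]
jaw -56.93906558155869
```

View pics/d3.png

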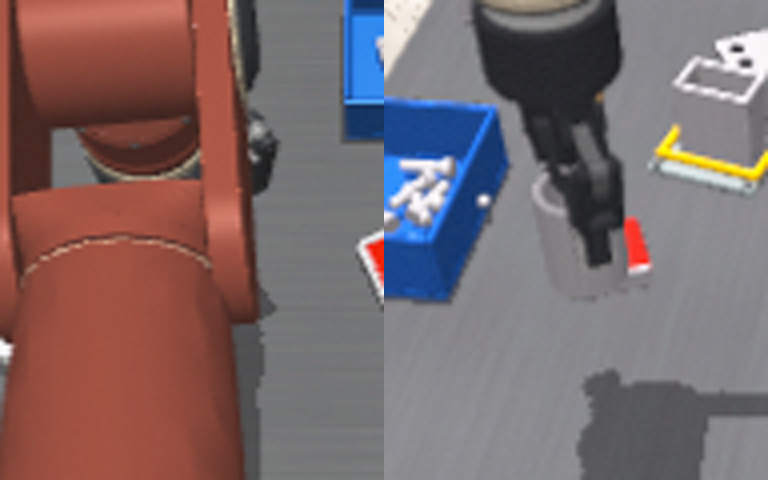

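>>> drive_tool --steps '[-11,-54,0,0,1,-22,-108,0,0,1,-33,-162,0,0,1,-44,-216,0,0,1,-55,-270,0,0,1,-66,-324,0,0,1,-77,-378,0,0,1,-88,-432,0,0,1,-99,-486,0,0,1,-109,-535.5,0,0,1,-109,-535.5,-40,0,1,-109,-535.5,-80,0,1,-109,-535.5,-101,0,1,-109,-535.5,-101,0,1,-109,-535.5,-101,0,1]'

```text
t: 28.88
tool_pos: [0.549, -0.4007, 0.0642]
eef_rot: [0.959, 0.285, 0.005, 0.001]
force: [0.9, -0.4, -4.0]
width: 0.577
```

```bash
python3 look.py .547 -.40 .04 d4.png;python3 - <<'E'
from run2 import *
im=robot.read_camera('side');k=8
s=robot.observe()['tool_pos']
im=cv2.cvtColor(cv2.resize(im,None,fx=k,fy=k,interpolation=cv2.INTER_CUBIC),cv2.COLOR_RGB2BGR)
z=s[2]-.0268
overlay(im,'side','pipe',s[0]-.0005,s[1],0,z,z+.07,k=k)
u,v=w2px('side',[.547,-.4,.05])*k;u=int(u);v=int(v)
cv2.imwrite('pics/d5.png',im[v-250:v+250,u-280:u+280])
E
```

```text
28.975 [ 0.5493 -0.4011  0.0651] 0.579 [-0.2 -0.8 -4.2] [-0.027  0.022 -0.007]
jaw -56.92056893577436
```

View pics/d5.png

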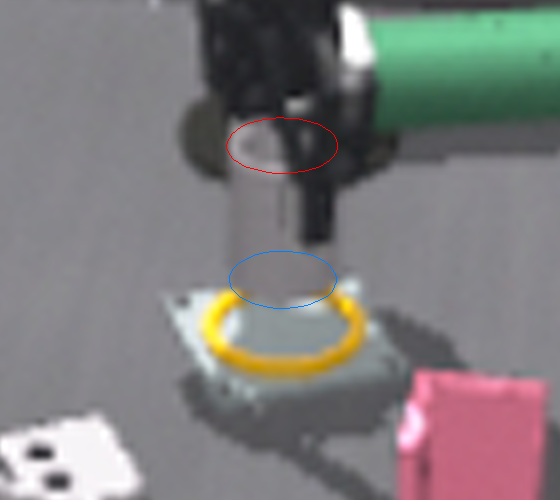

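>>> drive_tool --steps '[-1,1,-15,0,1,-1,1,-25,0,1,-1,1,-31,0,1,-1,1,-34,0,1,-1,1,-34,0,1,-1,1,-34,0,1]'

```text
t: 29.98
tool_pos: [0.5468, -0.399, 0.0318]
eef_rot: [0.959, 0.285, 0.004, -0.001]
force: [-8.1, 5.7, 10.7]
width: 0.578
```

Contact at the expected height. Release and retreat clear of everything.

>>> drive_tool --steps '[0,0,0,0,0.9,0,0,0,0,0.5,0,0,0,0,0.2,0,0,0,0,0,0,0,0,0,0,0,0,20,0,0,0,0,60,0,0,0,0,110,0,0,0,0,160,0,0,-60,0,200,0,0,-120,0,200,0,0,-180,-30,200,0,0,-240,-60,200,0,0,-300,-100,200,0,0,-340,-150,200,0,0,-340,-190,200,0,0,-340,-190,200,0,0,-340,-190,200,0,0]'

```text
t: 32.22
tool_pos: [0.2068, -0.589, 0.2328]
eef_rot: [0.959, 0.285, 0.004, -0.001]
force: [-0.3, -0.1, -0.0]
width: 1.0
```

```bash
cat > run3.py <<'E'
from run2 import *
s=robot.observe();print(s['t'],np.round(s['tool_pos'],3),s['dq'].round(3))
ims={c:robot.read_camera(c) for c in('top','side')}
cv2.imwrite('pics/e0.png',cv2.cvtColor(cv2.resize(ims['top'],None,fx=1.5,fy=1.5),cv2.COLOR_RGB2BGR))
N=json.load(open('res.json'));tiles=[]
for n in('pipe','rect','angle','channel'):
    x0,y0,t,_=N['N'+n]
    for use in(['top'],['side'],['top','side']):
        ms={c:local(c,soft(ims[c],'w')*(1-np.clip(2*soft(ims[c],'y'),0,1)),x0,y0,.075,24) for c in use}
        r=fitA(OUT[n],HOLE.get(n),.075,ms,x0,y0,[t])
        print(n,use,np.round((np.array(r[:2])-[x0,y0])*1000,1),round(np.degrees(r[2]-t),1),round(r[3],2))
    for c in('top','side'):
        k=6; im=cv2.cvtColor(cv2.resize(ims[c],None,fx=k,fy=k,interpolation=cv2.INTER_CUBIC),cv2.COLOR_RGB2BGR)
        overlay(im,c,n,*r[:3],.005,.075,k=k)
        u,v=w2px(c,[r[0],r[1],.04])*k; u=int(u);v=int(v)
        tiles.append(im[v-140:v+140,u-98:u+98])
cv2.imwrite('pics/e1.png',np.vstack([np.hstack(tiles[:4]),np.hstack(tiles[4:])]))
for q in('tin','magnet'):
    r=robot.trace('top',q)
    print(q,[(round(a['score'],2),np.round(a['point'])) for a in r])
E
python3 run3.py
```

```text
32.325 [ 0.207 -0.588  0.233] [ 0.008 -0.005  0.005 -0.001 -0.002  0.   ]
pipe ['top'] [-1.3  2.4] 9.9 0.69
pipe ['side'] [-0.9  0.4] 1.0 0.88
pipe ['top', 'side'] [-1.4  1.9] 7.8 0.79
rect ['top'] [-1.4  0.8] 0.5 0.69
rect ['side'] [-0.8  0.4] -0.9 0.73
rect ['top', 'side'] [-1.1  1. ] 1.1 0.72
angle ['top'] [-0.4  2.2] 1.3 0.73
angle ['side'] [ 0.  -0.4] 0.3 0.61
angle ['top', 'side'] [-0.   0.4] 0.3 0.69
channel ['top'] [-0.5  0.6] -0.9 0.59
channel ['side'] [-0.4 -1.1] 0.6 0.42
channel ['top', 'side'] [-0.3 -0.6] -0.1 0.52
tin [(0.64, array([148., 164.])), (0.34, array([127., 259.]))]
magnet [(0.6, array([128., 260.]))]
```

View pics/e0.png

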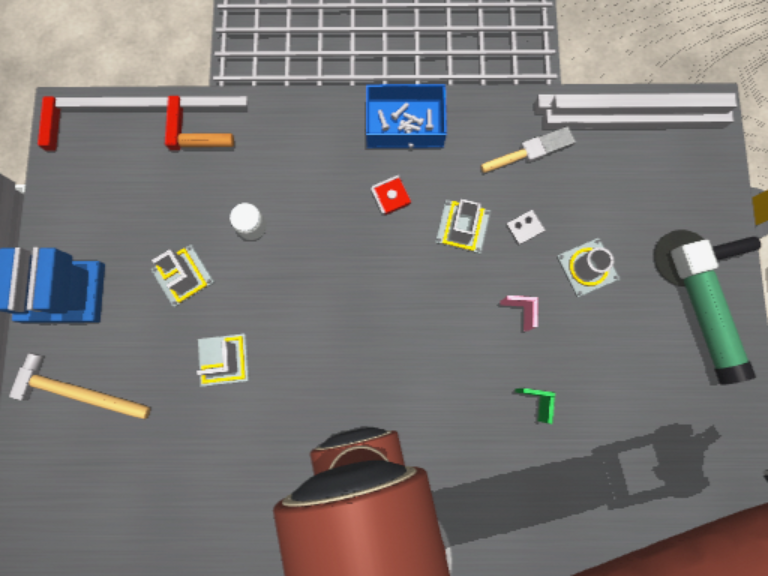

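View pics/e1.png

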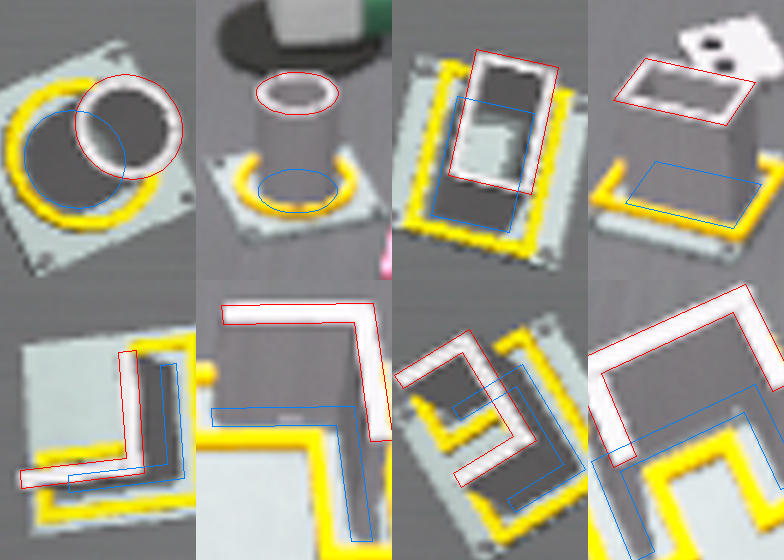

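All four rims match a model seated at z = 5–75 mm, within about 3 mm of each nest's centre. The tin and magnet are at their starting pixels, so I'm handing in.

```bash
python3 -c "
from rig import robot
print(robot.hand_in())"
```

```text
the job is handed in; nothing more can be done
None
```

I stood the angle, rectangular tube, channel and pipe in their matching nests, let go of each one, and backed the gripper away. I handed the job in at about 32 s; no verdict is reported.

**Position:** in the last pictures all four pieces stand upright inside their fences. Fitting each piece's top rim, at its seated height, puts it within about 3 mm of the nest's centre; the three pieces that have to be turned are within about 1.5° of the nest's direction.

**Disagreement:** the top and side cameras disagreed by up to about 2.6 mm, worst for the angle. The overlap scores of these last fits were poorer than at the start, probably because other bright things were near the rims, but the outlines matched the pictures by eye.

**Seating:** the tube, channel and pipe met the plate at the expected height. The angle showed no clear contact before I lowered it the last 2 mm and let go, so I judged its seating from the pictures.

**Left alone:** the tin and the magnetic square show at the same pixels as at the start, to within about 2 pixels (roughly 6 mm). The pink and green look-alikes were not touched.

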